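Set the depth stops and hold a flask down in the sprung tacking jig

TASK

Set up the tacking jig on the welding bench: put the red stop pin fully home in the red socket with one dot and let go of it, then the yellow stop pin in the yellow socket with two dots. Then take the round copper flask by its blue neck, press it upright down into the sprung brass ring until its steel collar rests on the stop pins, and finish while still holding it pressed down there. Leave the hammer, the red magnet and the paste jar alone.

Things in the scene. Friction and masses are not known exactly. Their poses are not given: they have to be found in the camera images.
- jig: Fixed dark steel jig plate 120 (x) x 150 (y) x 12 mm, origin at the centre of its underside. Sprung brass ring over its centre; red socket 43 mm along the jig's +y, yellow socket 43 mm along -y. White dots on the plate beside each socket: one for red, two for yellow. Spring guide rods 36 mm either side of the centre along x, tops 50 mm above the bench.
- socket1 (a point): Centre of the mouth of the red one-dot socket: an upright tube, 29 mm outside, bore 19 mm, 25 mm deep, mouth 40 mm above the bench.
- socket2 (a point): Centre of the mouth of the yellow two-dot socket; same sizes as the red one.
- floor1 (a point): Centre of the floor of the red socket's bore, 15 mm above the bench. A pin fully home has its origin here.
- floor2 (a point): Centre of the floor of the yellow socket's bore, 15 mm above the bench.
- cradle (a joint): Sprung brass ring of the jig: 0 = up as found, grows as it is pressed straight down, in m, end of travel 0.020. The spring pushes up with about 4 N at 0 (it carries the flask's weight) and 0.4 N more per mm. With the flask's collar on the seated stop pins it reads about 0.0145.
- cradle_seat (a point): Centre of the brass ring's top edge, moves with the ring; 45 mm above the bench when up. Ring 54 mm outside, 40 mm bore, 8 mm thick; the ball sits on the bore's top edge, its centre about 20 mm above this point. Let go, the flask would tip over in the ring: hold it by its neck.
- pin_red: Red stop pin, standing upright in one of the rack's two holes: steel shank 16 mm thick and 41 mm long with a chamfered foot, on top a red round head 24 mm across and 16 mm tall; 57 mm overall, about 80 g. Origin at the centre of the foot, z up along the pin. In its socket, its top stands 72 mm above the bench.
- pin_yellow: Yellow stop pin, the same sizes with a yellow head, in the rack's other hole. Either colour may be in either hole.
- rack: Fixed aluminium block 70 (x) x 130 (y) x 30 mm, origin at the centre of its underside. Two holes 18 mm wide, 22 mm deep, 35 mm either side of the centre along its y, where the pins stand at the start, heads from 49 to 65 mm above the bench. It lies to the left or the right of the jig.
- flask: Round steel-collared flask, about 250 g (varies). Origin at the lowest point of the ball, z up along the axis. Copper ball 56 mm across (centre 28 mm up), flat steel collar disc 100 mm across from 50 to 55 mm up, blue cylindrical neck 24 mm thick from 55 to 105 mm up. It hangs by its collar in the pipe rest, origin 6 mm above the bench.
- flask_ball (a point): Centre of the flask's ball, 28 mm above its origin on its axis.
- flask_rest: Fixed rest for the flask: black upright pipe, 80 mm outside, 70 mm bore, rim 56 mm above the bench, on a 100 x 100 mm plate. Origin at the centre of its underside. On the opposite side of the jig from the rack.
- hammer: Hammer lying on the bench beyond the jig, 260 mm long; not to be disturbed.
- magnet: Red flat welding magnet, about 100 x 80 x 18 mm, lying beyond the jig; not to be disturbed.
- paste: Paste jar 60 mm across and 60 mm tall with yellow lid, beyond the jig; not to be disturbed.
Things that resemble listed ones, but are neither listed nor needed, are in the scene too. There is more than one size of the flask; the job needs the middle-sized.

How it is judged:
By the outcome, as a careful person would: the job done as asked, in the order asked, and still so for the second after the job is handed in, while the arm keeps its last pose, push and grip.
It also fails if it takes over 72 s, if anything falls off the work surface, if the arm or the gripper's body presses on something with over 40 N, if the wrist force passes 120 N, or if a joint passes its speed limit or range.

ROBOT

A 7-joint arm with a two-finger parallel gripper is mounted at the origin on the work surface. World frame = base frame: x ahead of the robot, y to its left, z up, the work surface at z = 0. Lengths are in m, angles in rad, forces in N, time in s.
With the tool pointing down it reaches from about 0.425 to 0.95 m from the base axis. Payload 4.7 kg.
Tool frame: the origin (TCP) lies at the very end of the fingers, on their centre line; the grasp point (between the pads) lies 19 mm behind it (grip_point_offset is the distance from the TCP to the grasp point, in m); z points along the fingers, y is the line along which they close (so a half turn about z gives the same grasp; the last joint's range is limited). The gripper opens to 87 mm and grips with 3 to 60 N. Pads are 19 mm wide; open, the fingers measure 117 mm over their backs; the gripper's body (75 mm by 190 mm) begins 51 mm behind the grasp point.
Start: joints at [1.087, 0.469, -0.049, 1.532, 0.024, 1.141, -0.082], TCP at [0.297, -0.606, 0.223] pointing down, gripper open.
Joint ranges: [-2.59, 2.59], [-0.33, 1.99], [-1.39, 1.29], [0.1, 2.45], [-1.04, 4.18], [0.21, 1.99], [-2.66, 2.66]. Speed limits (rad/s): [2.57, 2.57, 3.14, 3.14, 3.14, 3.14, 3.14].

INTERFACE

Orientations are given as a unit quaternion [w, x, y, z].
In Python, from rig import get_state, camera, camera_model, finish_job, grip_point_offset gives the robot as it stands. The module is installed in compiled form; this text tells all that it offers.
- The arm moves only by the tool send_rows, never from a script. Its argument "plan" is a list of rows, each an object with "delta_pos": the shift along the tool's x, y, z in m, a list of three; "delta_rot": the turn, a rotation vector about the tool's x, y, z in degrees, a list of three. A call has 1 to 10 rows; each row is the pose to reach, as a shift and turn from the pose commanded when the call began, along the tool's axes at that moment; what a row does not reach only later rows make up. A row lasts 1/10 s, in which the tool goes at most 50 mm and 8.59 degrees, less where a joint would pass 70% of its speed; a pose out of reach is approached as far as the arm can. A call with a gripper value outside its range is refused whole. "hand" is the closure, from -1 (fully open) to 1 (shut), set as the call begins (left out, the last holds). The fingers move at their own pace and stop on an object; the grip force is fixed at half the most. Time passes only in rows, so rows that repeat a pose let the fingers close. It gives the time, the measured TCP pose, the force, the opening and the grip force at its end, in the units of the state.
- get_state(): the state, without advancing time (a new reading comes with each control period).
- camera(name): name is "scene" or "top" or "wrist"; returns the picture (480x640x3 uint8, red, green, blue); there is no depth.
- camera_model(name): a dict with "fx", "fy", "cx", "cy" (pixels), "distortion" ([k1, k2, p1, p2, k3] as OpenCV has them; the pictures are not rectified), "extrinsics" (4x4, takes a point from world to camera coordinates). Camera axes: x right, y down, z forward; pixel columns grow to the right and rows downward; lengths in m; the calibration is good to about 2 mm. A picture is of the moment at which its call begins: read the wrist's pose just before it. camera_model takes no time and is no camera call; for the wrist camera it gives the pose at the moment of the call.
- finish_job(): hands the job in; it is judged then, once.
The state is a dict: "clock": time; "joint_positions": joint angles; "dq": joint speeds; "joint_efforts": joint torques, N m; "eef_pos": TCP position; "eef_rot": TCP orientation; "force": force on the tool from outside, world axes, zero at the start; "ft_torque": the same for the moment, N m; "opening": opening from 0.0 (shut) to 1.0 (fully open); "grip_force": force on a finger pad.
Only numpy, scipy, OpenCV 4.12 (cv2) and the standard library are available. Lean on these libraries where they do the work, as an engineer would, in place of code of your own. Each camera call takes 0.05 s, during which the arm holds its last target. There are 200 camera calls.

## Working session

There is one attempt and no reset: what is moved stays moved. The work goes in short steps, Python scripts to look and compute and a tool call to move; the robot and the scene stay as the last step left them, time stands still between calls to the robot, and variables do not carry over. Pictures are saved under pics/ and viewed, at most 10 in all, crops included, and the job is handed in when it is done.

Besides the shell and the picture viewer there is one more tool, called by a JSON object that holds its "api" and its "payload". send_rows: Moves the arm, as the interface text tells. Its arguments: {"type":"object","properties":{"plan":{"type":"array"},"hand":{"type":"number"}},"required":["plan"]}

```bash
mkdir -p pics
python3 - <<'E'
from rig import *
import cv2,numpy as np
s=get_state();print({k:np.round(v,3).tolist() for k,v in s.items()}, grip_point_offset if not callable(grip_point_offset) else grip_point_offset())
for n in("scene","top"):
    im=camera(n);cv2.imwrite(f"pics/{n}0.png",im[:,:,::-1]);m=camera_model(n)
    print(n,{k:np.round(v,4).tolist() for k,v in m.items()})
E
```

```text
{'clock': 0.0, 'joint_positions': [1.087, 0.469, -0.049, 1.534, 0.024, 1.141, -0.082], 'dq': [-0.0, -0.001, 0.0, -0.001, 0.001, -0.001, 0.0], 'joint_efforts': [-0.0, -50.798, -0.081, -23.616, -0.061, 0.038, 0.0], 'eef_pos': [0.296, -0.606, 0.221], 'eef_rot': [-0.001, 0.974, 0.225, -0.0], 'force': [-0.578, -0.817, 0.12], 'ft_torque': [0.036, -0.029, -0.004], 'grip_force': 0.0, 'opening': 1.0} 0.0187
scene {'fx': 437.5484, 'fy': 437.5484, 'cx': 321.5201, 'cy': 248.3872, 'distortion': [-0.0473, 0.0, 0.0, 0.0, 0.0], 'extrinsics': [[0.6401, 0.7681, 0.0163, -0.3927], [0.4363, -0.3459, -0.8306, -0.1734], [-0.6324, 0.5388, -0.5566, 1.1546], [0.0, 0.0, 0.0, 1.0]]}
top {'fx': 592.7945, 'fy': 592.7945, 'cx': 318.607, 'cy': 242.8397, 'distortion': [-0.1134, 0.0, 0.0, 0.0, 0.0], 'extrinsics': [[0.0071, -0.9999, 0.0129, 0.0011], [-0.9802, -0.0096, -0.1976, 0.5634], [0.1977, -0.0113, -0.9802, 1.2744], [0.0, 0.0, 0.0, 1.0]]}
```

View pics/top0.png

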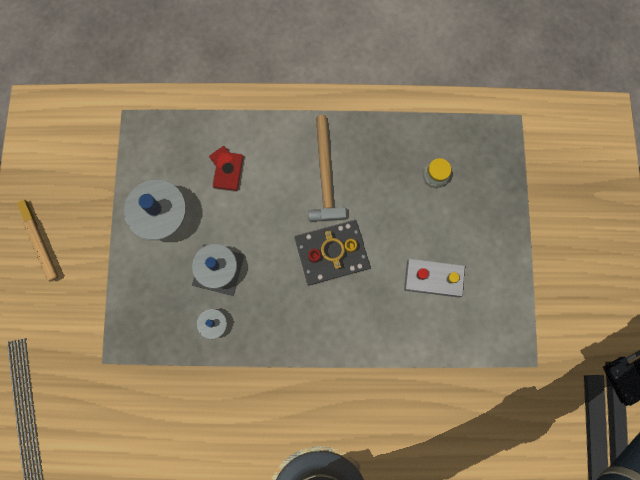

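View pics/scene0.png

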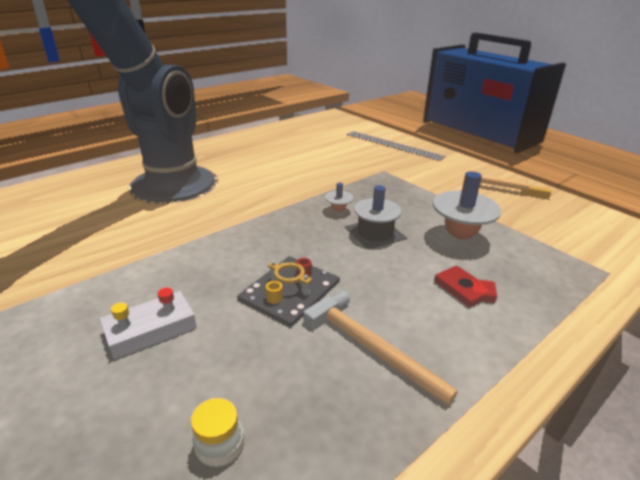

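Candidates by top-view pixel:
- **Red:** pin head (423,274), socket (315,256), magnet (228,170).
- **Yellow:** pin head (454,278), socket (351,245), jar lid (440,170).
- **Flasks:** small (212,323), middle one in the pipe rest (213,265), large (155,210).

I choose the heads on the rack, the sockets on the jig and the flask in the black rest. Next I'll measure them and check with one close crop.

```bash
cat > h.py <<'E'
from rig import *
import cv2,numpy as np
from scipy.spatial.transform import Rotation as R
def ray(m,uv,z):
    K=np.array([[m['fx'],0,m['cx']],[0,m['fy'],m['cy']],[0,0,1]])
    p=cv2.undistortPoints(np.array([[uv]],float),K,np.array(m['distortion']))[0,0]
    E=np.array(m['extrinsics']);d=E[:3,:3].T@[p[0],p[1],1];o=-E[:3,:3].T@E[:3,3]
    return o+d*(z-o[2])/d[2]
def blobs(im,lo,hi,box=None,amin=15):
    h=cv2.cvtColor(im,cv2.COLOR_RGB2HSV);k=cv2.inRange(h,np.array(lo),np.array(hi))
    if lo[0]==0: k|=cv2.inRange(h,np.array([172,lo[1],lo[2]]),np.array([180,255,255]))
    if box: q=np.zeros_like(k);a,b,c,d=box;q[b:d,a:c]=k[b:d,a:c];k=q
    n,l,st,c=cv2.connectedComponentsWithStats(k)
    return [(c[i].round(1).tolist(),st[i].tolist()) for i in range(1,n) if st[i][4]>=amin]
RED=((0,150,70),(6,255,255));YEL=((20,150,90),(32,255,255));BLU=((105,100,40),(125,255,255))
def go(target,yaw=None):
    """print shift in tool axes (m) from the current tool pose to target TCP"""
    s=get_state();q=s['eef_rot'];r=R.from_quat([q[1],q[2],q[3],q[0]])
    print('tool shift',r.inv().apply(np.array(target)-s['eef_pos']).round(4),'tool y axis',r.as_matrix()[:,1].round(3))
    return r
E
python3 - <<'E'
from h import *
im=cv2.imread('pics/top0.png')[:,:,::-1].copy();m=camera_model('top')
for n,c,z in(('red',RED,.065),('yel',YEL,.065),('red40',RED,.04),('yel40',YEL,.04),('blue',BLU,.105)):
    for b in blobs(im,*c): print(n,b,ray(m,b[0],z).round(4))
cv2.imwrite('pics/crop.png',cv2.resize(im[190:350,180:480,::-1],None,fx=2.66,fy=2.66,interpolation=cv2.INTER_CUBIC))
E
```

```text
red ([226.1, 168.6], [210, 146, 33, 44, 895]) [0.7332 0.2194 0.065 ]
red ([314.0, 254.9], [308, 249, 13, 13, 111]) [0.5342 0.016  0.065 ]
red ([422.3, 273.4], [417, 269, 11, 10, 87]) [ 0.4947 -0.2247  0.065 ]
yel ([439.2, 169.1], [428, 158, 23, 23, 407]) [ 0.738  -0.2712  0.065 ]
yel ([23.9, 210.1], [17, 200, 15, 22, 172]) [0.6321 0.6873 0.065 ]
yel ([338.6, 247.7], [321, 231, 36, 37, 345]) [ 0.551  -0.0386  0.065 ]
yel ([453.2, 277.2], [448, 272, 11, 11, 89]) [ 0.4866 -0.2939  0.065 ]
red40 ([226.1, 168.6], [210, 146, 33, 44, 895]) [0.7416 0.2232 0.04  ]
red40 ([314.0, 254.9], [308, 249, 13, 13, 111]) [0.5387 0.0159 0.04  ]
red40 ([422.3, 273.4], [417, 269, 11, 10, 87]) [ 0.4984 -0.2295  0.04  ]
yel40 ([439.2, 169.1], [428, 158, 23, 23, 407]) [ 0.7464 -0.2768  0.04  ]
yel40 ([23.9, 210.1], [17, 200, 15, 22, 172]) [0.6385 0.7001 0.04  ]
yel40 ([338.6, 247.7], [321, 231, 36, 37, 345]) [ 0.5559 -0.0398  0.04  ]
yel40 ([453.2, 277.2], [448, 272, 11, 11, 89]) [ 0.4902 -0.3     0.04  ]
blue ([145.8, 200.9], [139, 194, 15, 15, 172]) [0.6442 0.3885 0.105 ]
blue ([210.4, 262.3], [206, 258, 10, 10, 83]) [0.5086 0.2388 0.105 ]
blue ([208.9, 322.5], [206, 320, 7, 6, 37]) [0.3798 0.2368 0.105 ]
```

View pics/crop.png

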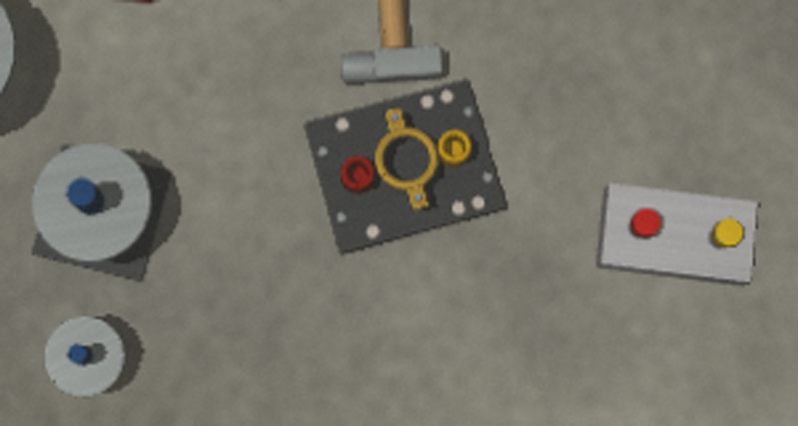

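The crop confirms it: red head at crop (646,222), yellow head at (728,232), one-dot red socket at (357,174), two-dot yellow socket at (455,147), and the middle flask (82,193) in the square-plated rest. Now I'll hover above the red pin.

{"api": "send_rows", "payload": {"plan": [{"delta_pos": [0.04,-0.03,0.006],"delta_rot": [0,0,-6]},{"delta_pos": [0.085,-0.062,0.015],"delta_rot": [0,0,-13]},{"delta_pos": [0.13,-0.095,0.023],"delta_rot": [0,0,-20]},{"delta_pos": [0.173,-0.127,0.03],"delta_rot": [0,0,-28]},{"delta_pos": [0.216,-0.159,0.038],"delta_rot": [0,0,-35]},{"delta_pos": [0.26,-0.19,0.045],"delta_rot": [0,0,-42]},{"delta_pos": [0.3,-0.222,0.053],"delta_rot": [0,0,-49]},{"delta_pos": [0.335,-0.245,0.06],"delta_rot": [0,0,-55]},{"delta_pos": [0.345,-0.255,0.061],"delta_rot": [0,0,-57]},{"delta_pos": [0.345,-0.255,0.061],"delta_rot": [0,0,-57]}], "hand": -1}}

```text
clock: 1.1
eef_pos: [0.4963, -0.2193, 0.161]
eef_rot: [-0.001, 0.745, 0.667, 0.001]
force: [1.4, 0.5, -0.3]
opening: 1.001
grip_force: 0.0
```

Run:
```python
from h import *
m=camera_model('wrist');im=camera('wrist');cv2.imwrite('pics/w1.png',im[:,:,::-1])
s=get_state();print(s['eef_pos'],s['eef_rot'],np.round(s['joint_positions'],2))
for n,c in(('r',RED),('y',YEL)):
    for b in blobs(im,*c,amin=200): print(n,b,ray(m,b[0],.065).round(4))
r=go([.495,-.225,.16])
```

```text
[ 0.49514203 -0.22283836  0.16107712] [-7.05855608e-04  7.46819050e-01  6.65026901e-01  1.72641512e-04] [ 0.67  0.35 -0.4   1.9   0.17  0.93  0.07]
r ([327.0, 247.1], [313, 231, 30, 33, 758]) [ 0.4966 -0.2217  0.065 ]
y ([395.9, 20.3], [377, 0, 40, 40, 937]) [ 0.558  -0.0725  0.065 ]
y ([618.4, 266.7], [592, 237, 48, 62, 2385]) [ 0.7289 -0.2644  0.065 ]
y ([326.1, 325.2], [313, 318, 27, 13, 261]) [ 0.4885 -0.2883  0.065 ]
tool shift [-0.0022  0.0001  0.0011] tool y axis [ 0.993 -0.115 -0.001]
```

View pics/w1.png

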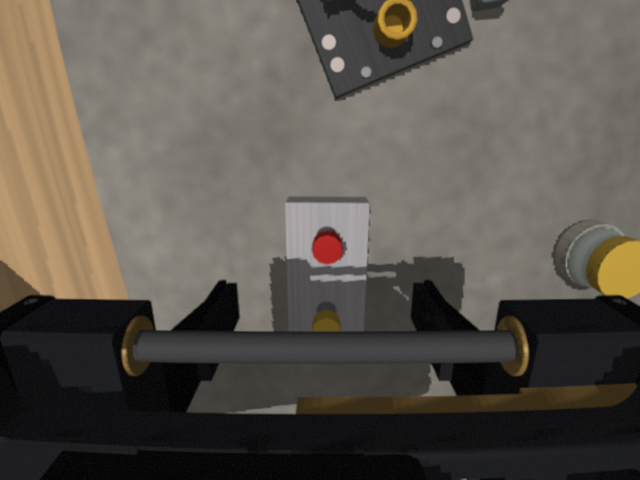

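The wrist view shows the red head at (327,247) on the rack and the yellow head at (326,325) just behind the gripper bar. Descending on the red head.

{"api": "send_rows", "payload": {"plan": [{"delta_pos": [0,0.0005,0.03],"delta_rot": [0,0,0]},{"delta_pos": [0,0.0005,0.06],"delta_rot": [0,0,0]},{"delta_pos": [0,0.0005,0.09],"delta_rot": [0,0,0]},{"delta_pos": [0,0.0005,0.11],"delta_rot": [0,0,0]},{"delta_pos": [0,0.0005,0.121],"delta_rot": [0,0,0]},{"delta_pos": [0,0.0005,0.121],"delta_rot": [0,0,0]},{"delta_pos": [0,0.0005,0.121],"delta_rot": [0,0,0]}]}}

```text
clock: 1.85
eef_pos: [0.4954, -0.2267, 0.0412]
eef_rot: [0.001, 0.749, 0.663, 0.0]
force: [-0.0, -0.0, 0.4]
opening: 1.002
grip_force: 0.0
```

{"api": "send_rows", "payload": {"plan": [{"delta_pos": [0,0,0],"delta_rot": [0,0,0]},{"delta_pos": [0,0,0],"delta_rot": [0,0,0]},{"delta_pos": [0,0,0],"delta_rot": [0,0,0]},{"delta_pos": [0,0,0],"delta_rot": [0,0,0]},{"delta_pos": [0,0,0],"delta_rot": [0,0,0]},{"delta_pos": [0,0,0],"delta_rot": [0,0,0]},{"delta_pos": [0,0,0],"delta_rot": [0,0,0]}], "hand": 1}}

```text
clock: 2.55
eef_pos: [0.495, -0.2258, 0.0406]
eef_rot: [0.0, 0.749, 0.663, 0.0]
force: [0.1, 1.1, -0.1]
opening: 0.452
grip_force: 0.0
```

Run:
```python
from h import *
s=get_state();print(s['clock'],s['eef_pos'],s['eef_rot'],s['opening'],s['grip_force'],s['force'])
m=camera_model('wrist');im=camera('wrist')
for b in blobs(im,*RED,amin=100): print(b,ray(m,b[0],.065).round(4))
cv2.imwrite('pics/w2.png',im[:,:,::-1])
```

```text
2.55 [ 0.49499977 -0.2258121   0.04056013] [4.01021307e-05 7.48613426e-01 6.63006740e-01 8.63648609e-06] 0.4523154152630842 0.0 [ 0.11573779  1.07949136 -0.12090822]
([329.8, 311.1], [304, 285, 53, 46, 1863]) [ 0.4971 -0.218   0.065 ]
```

View pics/w2.png

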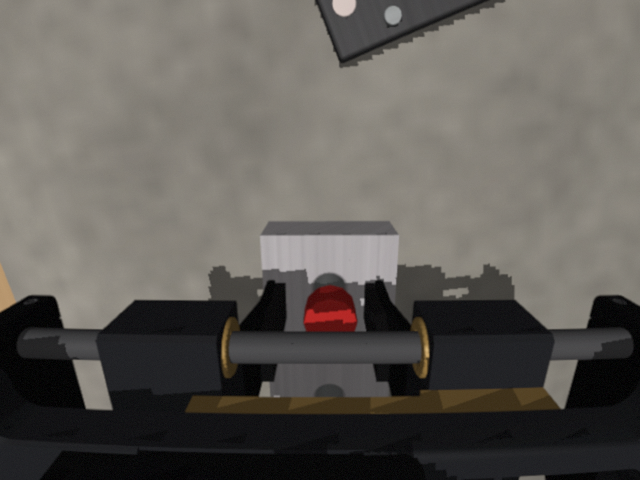

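Run:
```python
from h import *
m=camera_model('wrist');E=np.array(m['extrinsics']);s=get_state()
print('cam',-E[:3,:3].T@E[:3,3],s['eef_pos'],m['fx'],m['distortion']);print(E[:3,:3].round(3))
for p in([0,-.0258,.065],[0,-.2258,.065]):pass
K=np.array([[m['fx'],0,m['cx']],[0,m['fy'],m['cy']],[0,0,1]])
for p in(np.array(s['eef_pos'])+[0,0,.0244],np.array(s['eef_pos'])):print(cv2.projectPoints(p,cv2.Rodrigues(E[:3,:3])[0],E[:3,3],K,np.array(m['distortion']))[0])
```

```text
cam [ 0.50408448 -0.14357114  0.20329729] [ 0.4949639  -0.22578237  0.04055096] 358.50514505084067 [-0.06016642  0.          0.          0.          0.        ]
[[ 0.993 -0.121 -0.001]
 [-0.115 -0.949  0.295]
 [-0.037 -0.293 -0.955]]
[[[327.11238537 327.35715876]]]
[[[326.87119964 301.87793531]]]
```

The head sits between the pads. Its top is centred near (330,328), and the tool axis projects to (327,327). Closing further.

{"api": "send_rows", "payload": {"plan": [{"delta_pos": [0,0,0],"delta_rot": [0,0,0]},{"delta_pos": [0,0,0],"delta_rot": [0,0,0]},{"delta_pos": [0,0,0],"delta_rot": [0,0,0]},{"delta_pos": [0,0,0],"delta_rot": [0,0,0]},{"delta_pos": [0,0,0],"delta_rot": [0,0,0]}]}}

```text
clock: 3.1
eef_pos: [0.4951, -0.2258, 0.0406]
eef_rot: [0.0, 0.749, 0.663, 0.0]
force: [0.5, -0.5, 0.1]
opening: 0.266
grip_force: 29.9
```

Run:
```python
from h import *
s=get_state();print(s['eef_pos'],s['opening'],s['grip_force'],s['force'])
# jig from top: dark-red & yellow socket mouths, brass ring
im=cv2.imread('pics/top0.png')[:,:,::-1].copy();m=camera_model('top')
h=cv2.cvtColor(im,cv2.COLOR_RGB2HSV)[225:290,290:375]
k=cv2.inRange(h,np.array([0,0,0]),np.array([180,255,75]))
c=cv2.morphologyEx(k,cv2.MORPH_CLOSE,np.ones((9,9)));cs,_=cv2.findContours(c,0,2);r=cv2.minAreaRect(max(cs,key=cv2.contourArea));print(r)
b=cv2.boxPoints(r)+[290,225];P=[ray(m,p,.012)[:2].round(4).tolist() for p in b];print(P,np.mean(P,0))
hh=cv2.inRange(h,np.array([18,130,60]),np.array([34,255,255]))
print('\n'.join(''.join('#' if v else '.' for v in row) for row in hh[5:45,28:72]))
```

```text
[ 0.495122   -0.22581376  0.04056517] 0.2663914148581853 29.911552655976266 [ 0.50677456 -0.4647138   0.12762473]
((43.891883850097656, 25.14864730834961), (54.65022277832031, 69.7232666015625), 75.49983215332031)
[[0.5965, 0.0645], [0.64, -0.0932], [0.5147, -0.1239], [0.4729, 0.0313]] [ 0.556025 -0.030325]
............................................
.........####...............................
.......##..##...............................
.......##...#...............................
.......##...##..............................
........#...##..............................
........######..............................
........######..............................
........##########..........................
.........###########..........######........
.......###############......#########.......
......#######...#######.....##########......
.....####..........#####...############.....
.....####............####..############.....
....####..............###.#############.....
....###...............#################.....
...###.................################.....
...###.................###
[... 308 characters left out ...]
...###...................
....#####............####...................
.....#####..........####....................
......######......#####.....................
.......###############......................
.........############.......................
...........##########.......................
...............######.......................
...............###.###......................
................##...#......................
................##...#......................
................##..###.....................
.................######.....................
.................######.....................
.................##.........................
............................................
```

The red pin is gripped (opening 0.266, 30 N). Lifting it and carrying it above the red socket.

{"api": "send_rows", "payload": {"plan": [{"delta_pos": [0,0,-0.02],"delta_rot": [0,0,0]},{"delta_pos": [0,0,-0.05],"delta_rot": [0,0,0]},{"delta_pos": [0.02,0.001,-0.08],"delta_rot": [0,0,0]},{"delta_pos": [0.06,0.004,-0.09],"delta_rot": [0,0,-4]},{"delta_pos": [0.105,0.007,-0.09],"delta_rot": [0,0,-9]},{"delta_pos": [0.15,0.01,-0.09],"delta_rot": [0,0,-14]},{"delta_pos": [0.195,0.013,-0.09],"delta_rot": [0,0,-19]},{"delta_pos": [0.23,0.015,-0.09],"delta_rot": [0,0,-22]},{"delta_pos": [0.2445,0.0156,-0.09],"delta_rot": [0,0,-22.4]},{"delta_pos": [0.2445,0.0156,-0.09],"delta_rot": [0,0,-22.4]}]}}

```text
clock: 4.1
eef_pos: [0.5399, 0.0171, 0.1305]
eef_rot: [-0.0, 0.604, 0.797, 0.0]
force: [0.1, -1.3, 0.5]
opening: 0.264
grip_force: 29.9
```

{"api": "send_rows", "payload": {"plan": [{"delta_pos": [0,0,0],"delta_rot": [0,0,0]},{"delta_pos": [0,0,0],"delta_rot": [0,0,0]},{"delta_pos": [0,0,0],"delta_rot": [0,0,0]}]}}

```text
clock: 4.4
eef_pos: [0.5398, 0.0128, 0.1304]
eef_rot: [0.0, 0.607, 0.795, -0.001]
force: [0.6, -0.1, -0.6]
opening: 0.266
grip_force: 29.9
```

Run:
```python
from h import *
m=camera_model('wrist');s=get_state();im=camera('wrist');cv2.imwrite('pics/w3.png',im[:,:,::-1])
print(s['eef_pos'],s['eef_rot'],s['opening'])
for n,c in(('r',RED),('y',YEL)):
    for b in blobs(im,*c,amin=200): print(n,b,ray(m,b[0],.04).round(4))
```

```text
[0.5398171  0.01278541 0.13038207] [ 1.53922935e-04  6.06974615e-01  7.94721003e-01 -5.65621062e-04] 0.26605879274613675
r ([626.6, 37.8], [605, 0, 35, 74, 1647]) [0.6954 0.2073 0.04  ]
r ([328.4, 236.0], [310, 214, 38, 44, 1227]) [0.5396 0.0211 0.04  ]
r ([324.5, 310.4], [298, 286, 54, 46, 2007]) [ 0.553  -0.0386  0.04  ]
```

View pics/w3.png

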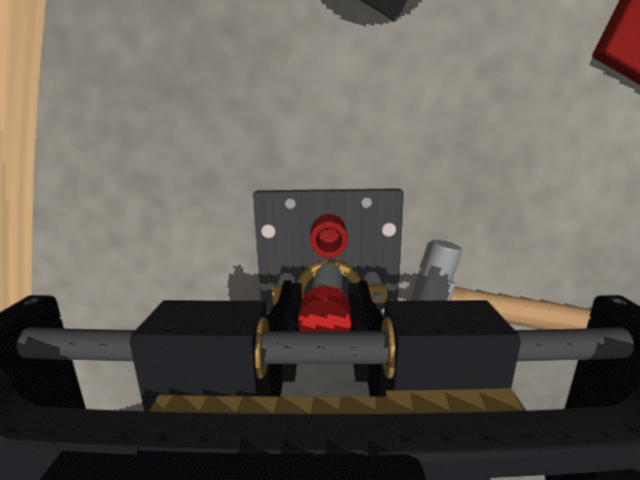

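The wrist view shows the jig edges square to the tool. The red mouth is near (329,238), and the held red head with its shank is at (325,310). I'll compute both axes from rim edges.

```bash
cat >> h.py <<'E'
def edges(color,zsock,Rk=.0145,zhead=None,box_s=(280,150,380,262),box_h=(280,262,380,335),png=None):
    m=camera_model('wrist');s=get_state();im=camera('wrist') if png is None else cv2.imread(png)[:,:,::-1].copy()
    q=s['eef_rot'];X=R.from_quat([q[1],q[2],q[3],q[0]]).as_matrix();tx,ty=X[:,0],X[:,1]
    t=np.array(s['eef_pos'])
    bs=blobs(im,*color,box=box_s,amin=150); bh=blobs(im,*color,box=box_h,amin=150)
    for b in bs:
        x,y,w,h,a=b[1]; p=ray(m,(x+w/2-.5,y+h-.5),zsock)+Rk*tx
        print('socket',b[1],p.round(4),'rel tool x,y',((p-t)@tx).round(4),((p-t)@ty).round(4))
    for b in bh:
        x,y,w,h,a=b[1]; p=ray(m,(x+w/2-.5,y-.5),t[2]+.0084)-.012*tx
        print('head',b[1],p.round(4),'rel',((p-t)@tx).round(4),((p-t)@ty).round(4))
E
python3 - <<'E'
from h import *
edges(RED,.04,png='pics/w3.png')
E
```

```text
socket [310, 214, 38, 44, 1227] [0.5405 0.0193 0.04  ] rel tool x,y 0.0058 0.0022
head [298, 286, 54, 46, 2007] [0.539  0.0141 0.1389] rel 0.0012 -0.0007
```

{"api": "send_rows", "payload": {"plan": [{"delta_pos": [0.002,0.0012,0.015],"delta_rot": [0,0,0]},{"delta_pos": [0.004,0.0025,0.03],"delta_rot": [0,0,0]},{"delta_pos": [0.004,0.0025,0.044],"delta_rot": [0,0,0]},{"delta_pos": [0.004,0.0025,0.044],"delta_rot": [0,0,0]},{"delta_pos": [0.004,0.0025,0.044],"delta_rot": [0,0,0]},{"delta_pos": [0.004,0.0025,0.044],"delta_rot": [0,0,0]}]}}

```text
clock: 5.05
eef_pos: [0.5417, 0.0197, 0.0868]
eef_rot: [0.0, 0.605, 0.796, 0.0]
force: [-0.4, -0.3, 0.5]
opening: 0.265
grip_force: 29.9
```

Run:
```python
from h import *
edges(RED,.04,box_s=(280,150,380,284),box_h=(280,150,380,335))
im=camera('wrist');t=camera('top');print(get_state()['eef_pos'])
a=cv2.resize(im[200:340,260:400,::-1],None,fx=4,fy=4,interpolation=cv2.INTER_CUBIC)
cv2.imwrite('pics/w4.png',a)
```

```text
socket [302, 238, 44, 46, 1094] [0.5394 0.0233 0.04  ] rel tool x,y 0.0041 -0.0014
head [302, 238, 44, 47, 1096] [0.5341 0.0432 0.0952] rel 0.0247 -0.0011
head [298, 285, 54, 47, 2002] [0.5407 0.0211 0.0952] rel 0.0017 -0.0006
[0.54178794 0.01956669 0.08711894]
```

View pics/w4.png

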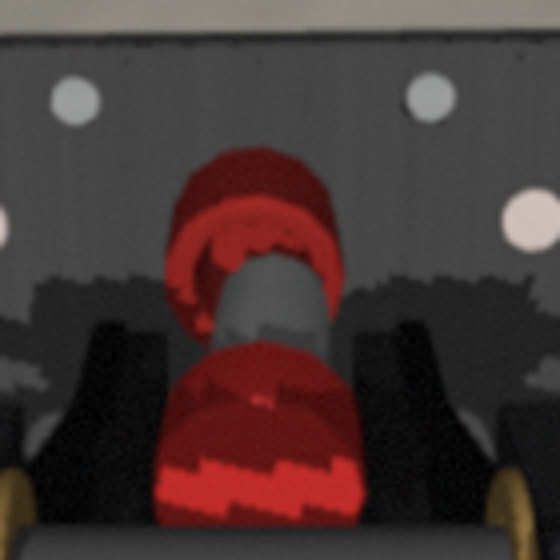

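The close crop shows the shank foot at (272,253), overlapping the mouth. The mouth ellipse is centred on column 254 with its far rim at row 195. I'll convert both to positions.

```bash
cat >> h.py <<'E'
def fit(foot,rim,rf=.0075,cropo=(260,200),f=4):
    m=camera_model('wrist');s=get_state();t=np.array(s['eef_pos']);q=s['eef_rot']
    X=R.from_quat([q[1],q[2],q[3],q[0]]).as_matrix();tx,ty=X[:,0],X[:,1]
    g=lambda p:((p[0]+.5)/f-.5+cropo[0],(p[1]+.5)/f-.5+cropo[1])
    a=ray(m,g(foot),t[2]-.0325)-rf*tx;b=ray(m,g(rim),.04)-.0145*tx
    print('eef',t.round(4),'foot rel',((a-t)@tx).round(4),((a-t)@ty).round(4),'socket',b.round(4),'rel',((b-t)@tx).round(4),((b-t)@ty).round(4),'foot->socket x,y',((b-a)@tx).round(4),((b-a)@ty).round(4))
E
python3 -c "
from h import *
fit((272,253),(254,195))"
```

```text
eef [0.5418 0.0196 0.0871] foot rel 0.0015 0.0011 socket [0.5407 0.0177 0.04  ] rel -0.0015 -0.0016 foot->socket x,y -0.003 -0.0027
```

{"api": "send_rows", "payload": {"plan": [{"delta_pos": [-0.0015,-0.0012,0.0],"delta_rot": [0,0,0]},{"delta_pos": [-0.003,-0.0025,0.004],"delta_rot": [0,0,0]},{"delta_pos": [-0.003,-0.0025,0.01],"delta_rot": [0,0,0]},{"delta_pos": [-0.003,-0.0025,0.013],"delta_rot": [0,0,0]},{"delta_pos": [-0.003,-0.0025,0.016],"delta_rot": [0,0,0]},{"delta_pos": [-0.003,-0.0025,0.019],"delta_rot": [0,0,0]},{"delta_pos": [-0.003,-0.0025,0.022],"delta_rot": [0,0,0]},{"delta_pos": [-0.003,-0.0025,0.022],"delta_rot": [0,0,0]}]}}

```text
clock: 6.0
eef_pos: [0.5396, 0.016, 0.0641]
eef_rot: [-0.0, 0.606, 0.796, -0.0]
force: [-0.2, 0.7, -1.6]
opening: 0.262
grip_force: 29.9
```

Run:
```python
from h import *
s=get_state();print(s['eef_pos'],s['force'],s['ft_torque'])
```

```text
[0.5395688  0.01597992 0.06411548] [-0.16230334  0.66024548 -1.56847467] [-0.00955774 -0.09116818  0.01724334]
```

It's inside with no load. Pushing it home.

{"api": "send_rows", "payload": {"plan": [{"delta_pos": [0,0,0.005],"delta_rot": [0,0,0]},{"delta_pos": [0,0,0.01],"delta_rot": [0,0,0]},{"delta_pos": [0,0,0.014],"delta_rot": [0,0,0]},{"delta_pos": [0,0,0.017],"delta_rot": [0,0,0]},{"delta_pos": [0,0,0.018],"delta_rot": [0,0,0]},{"delta_pos": [0,0,0.018],"delta_rot": [0,0,0]}]}}

```text
clock: 6.6
eef_pos: [0.5402, 0.016, 0.0474]
eef_rot: [0.0, 0.606, 0.796, -0.0]
force: [-1.3, -0.9, 5.4]
opening: 0.264
grip_force: 29.8
```

Force 5.4 N at TCP z 0.0474 means it's home. Releasing and rising.

{"api": "send_rows", "payload": {"plan": [{"delta_pos": [0,0,-0.001],"delta_rot": [0,0,0]},{"delta_pos": [0,0,-0.001],"delta_rot": [0,0,0]},{"delta_pos": [0,0,-0.001],"delta_rot": [0,0,0]},{"delta_pos": [0,0,-0.001],"delta_rot": [0,0,0]},{"delta_pos": [0,0,-0.02],"delta_rot": [0,0,0]},{"delta_pos": [0,0,-0.06],"delta_rot": [0,0,0]},{"delta_pos": [0,0,-0.09],"delta_rot": [0,0,0]}], "hand": -0.1}}

```text
clock: 7.3
eef_pos: [0.5399, 0.0162, 0.1379]
eef_rot: [-0.0, 0.605, 0.796, 0.0]
force: [1.3, 0.9, 0.0]
opening: 0.546
grip_force: 0.0
```

Run:
```python
from h import *
s=get_state();print(s['clock'],s['eef_pos'],s['opening'])
m=camera_model('top');im=camera('top')
for b in blobs(im,*RED,box=(290,200,380,300)): print(b,ray(m,b[0],.072).round(4))
for b in blobs(im,*YEL,box=(400,200,500,300)): print(b,ray(m,b[0],.065).round(4))
d=go([.4872,-.2949,.135])
```

```text
7.3 [0.53986183 0.01622124 0.13785806] 0.54589376203461
([453.1, 277.3], [448, 272, 11, 11, 90]) [ 0.4864 -0.2937  0.065 ]
tool shift [-0.2855 -0.137   0.007 ] tool y axis [0.964 0.267 0.009]
```

{"api": "send_rows", "payload": {"plan": [{"delta_pos": [-0.03,-0.014,0],"delta_rot": [0,0,2]},{"delta_pos": [-0.07,-0.033,0],"delta_rot": [0,0,5]},{"delta_pos": [-0.115,-0.054,0],"delta_rot": [0,0,9]},{"delta_pos": [-0.16,-0.075,0],"delta_rot": [0,0,13]},{"delta_pos": [-0.205,-0.096,0],"delta_rot": [0,0,17]},{"delta_pos": [-0.25,-0.117,0],"delta_rot": [0,0,20]},{"delta_pos": [-0.278,-0.13,0],"delta_rot": [0,0,22]},{"delta_pos": [-0.286,-0.134,0],"delta_rot": [0,0,22.4]},{"delta_pos": [-0.286,-0.134,0],"delta_rot": [0,0,22.4]},{"delta_pos": [-0.286,-0.134,0],"delta_rot": [0,0,22.4]}]}}

```text
clock: 8.35
eef_pos: [0.4874, -0.2932, 0.1364]
eef_rot: [-0.0, 0.748, 0.664, 0.0]
force: [0.0, 0.9, -0.4]
opening: 0.552
grip_force: 0.0
```

{"api": "send_rows", "payload": {"plan": [{"delta_pos": [0,0,0],"delta_rot": [0,0,0]},{"delta_pos": [0,0,0],"delta_rot": [0,0,0]},{"delta_pos": [0,0,0],"delta_rot": [0,0,0]}]}}

```text
clock: 8.65
eef_pos: [0.4873, -0.2943, 0.1367]
eef_rot: [0.0, 0.748, 0.664, 0.0]
force: [-0.6, -0.2, -0.2]
opening: 0.547
grip_force: 0.0
```

Run:
```python
from h import *
s=get_state();print(s['clock'],s['eef_pos'],s['eef_rot'])
m=camera_model('wrist');im=camera('wrist')
K=np.array([[m['fx'],0,m['cx']],[0,m['fy'],m['cy']],[0,0,1]]);E=np.array(m['extrinsics'])
for b in blobs(im,*YEL,box=(250,200,400,345)): print(b,ray(m,b[0],.06).round(4))
for b in blobs(im,(20,120,30),(34,255,255),box=(250,200,400,345)): print(b,ray(m,b[0],.06).round(4))
d=go([.4868,-.2948,.0405])
```

```text
8.65 [ 0.4872702  -0.2942558   0.13669198] [4.29814791e-05 7.47936237e-01 6.63770569e-01 1.22880223e-04]
([327.4, 250.0], [312, 232, 33, 37, 917]) [ 0.4882 -0.2928  0.06  ]
([327.5, 250.0], [311, 232, 34, 37, 976]) [ 0.4882 -0.2928  0.06  ]
tool shift [-0.0002 -0.0003  0.0962] tool y axis [ 0.993 -0.119  0.   ]
```

{"api": "send_rows", "payload": {"plan": [{"delta_pos": [0,0,0.03],"delta_rot": [0,0,0]},{"delta_pos": [0,0,0.06],"delta_rot": [0,0,0]},{"delta_pos": [0,0,0.085],"delta_rot": [0,0,0]},{"delta_pos": [0,0,0.096],"delta_rot": [0,0,0]},{"delta_pos": [0,0,0.096],"delta_rot": [0,0,0]},{"delta_pos": [0,0,0.096],"delta_rot": [0,0,0]}]}}

```text
clock: 9.3
eef_pos: [0.4876, -0.2956, 0.0414]
eef_rot: [0.001, 0.749, 0.663, 0.0]
force: [0.3, 0.7, 0.3]
opening: 0.551
grip_force: 0.0
```

{"api": "send_rows", "payload": {"plan": [{"delta_pos": [0,0,0],"delta_rot": [0,0,0]},{"delta_pos": [0,0,0],"delta_rot": [0,0,0]},{"delta_pos": [0,0,0],"delta_rot": [0,0,0]},{"delta_pos": [0,0,0],"delta_rot": [0,0,0]},{"delta_pos": [0,0,0],"delta_rot": [0,0,0]},{"delta_pos": [0,0,0],"delta_rot": [0,0,0]}], "hand": 1}}

```text
clock: 9.9
eef_pos: [0.4872, -0.2956, 0.041]
eef_rot: [0.0, 0.749, 0.663, 0.0]
force: [0.2, -0.1, 3.4]
opening: 0.265
grip_force: 29.9
```

{"api": "send_rows", "payload": {"plan": [{"delta_pos": [0,0,-0.02],"delta_rot": [0,0,0]},{"delta_pos": [0,0,-0.05],"delta_rot": [0,0,0]},{"delta_pos": [0.02,0.004,-0.08],"delta_rot": [0,0,0]},{"delta_pos": [0.06,0.012,-0.09],"delta_rot": [0,0,-4]},{"delta_pos": [0.105,0.021,-0.09],"delta_rot": [0,0,-9]},{"delta_pos": [0.15,0.03,-0.09],"delta_rot": [0,0,-14]},{"delta_pos": [0.195,0.039,-0.09],"delta_rot": [0,0,-19]},{"delta_pos": [0.226,0.046,-0.085],"delta_rot": [0,0,-22]},{"delta_pos": [0.2361,0.0476,-0.065],"delta_rot": [0,0,-22.4]},{"delta_pos": [0.2361,0.0476,-0.047],"delta_rot": [0,0,-22.4]}]}}

```text
clock: 10.9
eef_pos: [0.5631, -0.0636, 0.0871]
eef_rot: [-0.0, 0.604, 0.797, 0.001]
force: [0.3, -1.0, -2.0]
opening: 0.261
grip_force: 29.9
```

{"api": "send_rows", "payload": {"plan": [{"delta_pos": [0,0,0],"delta_rot": [0,0,0]},{"delta_pos": [0,0,0],"delta_rot": [0,0,0]},{"delta_pos": [0,0,0],"delta_rot": [0,0,0]},{"delta_pos": [0,0,0],"delta_rot": [0,0,0]}]}}

```text
clock: 11.3
eef_pos: [0.5632, -0.0673, 0.0885]
eef_rot: [0.001, 0.606, 0.796, 0.0]
force: [0.2, 0.2, -0.2]
opening: 0.261
grip_force: 29.9
```

Run:
```python
from h import *
s=get_state();print(s['clock'],s['eef_pos'],s['eef_rot'],s['opening'])
im=camera('wrist')
cv2.imwrite('pics/w5.png',cv2.resize(im[200:340,260:400,::-1],None,fx=4,fy=4,interpolation=cv2.INTER_CUBIC))
```

```text
11.3 [ 0.56319846 -0.06729144  0.08850762] [8.24533995e-04 6.05938244e-01 7.95511171e-01 3.75243870e-04] 0.2614977026051318
```

View pics/w5.png

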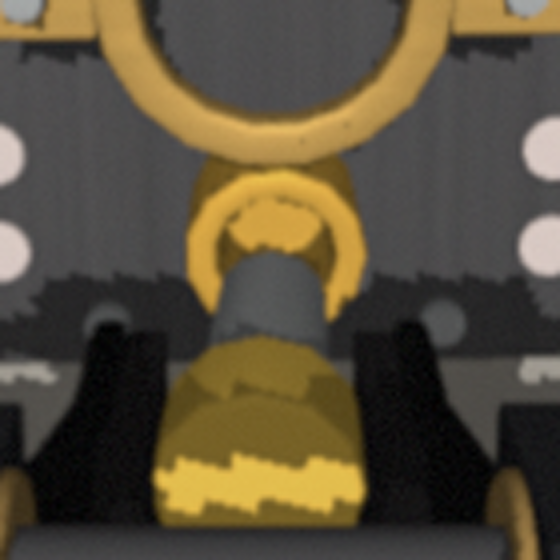

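The crop shows the foot at (273,250) and the yellow mouth centred on column 277 with its far rim at row 169. The two dots flank it and the brass ring is above.

```bash
python3 -c "
from h import *
fit((273,250),(277,169))"
```

```text
eef [ 0.5631 -0.0672  0.0884] foot rel 0.0019 0.0013 socket [ 0.5645 -0.0645  0.04  ] rel 0.0023 0.002 foot->socket x,y 0.0003 0.0007
```

{"api": "send_rows", "payload": {"plan": [{"delta_pos": [0.0003,0.0006,0.006],"delta_rot": [0,0,0]},{"delta_pos": [0.0003,0.0006,0.012],"delta_rot": [0,0,0]},{"delta_pos": [0.0003,0.0006,0.015],"delta_rot": [0,0,0]},{"delta_pos": [0.0003,0.0006,0.018],"delta_rot": [0,0,0]},{"delta_pos": [0.0003,0.0006,0.021],"delta_rot": [0,0,0]},{"delta_pos": [0.0003,0.0006,0.024],"delta_rot": [0,0,0]},{"delta_pos": [0.0003,0.0006,0.024],"delta_rot": [0,0,0]}]}}

```text
clock: 12.05
eef_pos: [0.5634, -0.0664, 0.0633]
eef_rot: [0.0, 0.606, 0.796, 0.0]
force: [1.7, -0.2, -1.9]
opening: 0.265
grip_force: 30.0
```

{"api": "send_rows", "payload": {"plan": [{"delta_pos": [0,0,0.005],"delta_rot": [0,0,0]},{"delta_pos": [0,0,0.01],"delta_rot": [0,0,0]},{"delta_pos": [0,0,0.014],"delta_rot": [0,0,0]},{"delta_pos": [0,0,0.0165],"delta_rot": [0,0,0]},{"delta_pos": [0,0,0.0175],"delta_rot": [0,0,0]},{"delta_pos": [0,0,0.0175],"delta_rot": [0,0,0]}]}}

```text
clock: 12.65
eef_pos: [0.5641, -0.0666, 0.0478]
eef_rot: [0.001, 0.606, 0.796, -0.0]
force: [-0.7, -0.6, 11.7]
opening: 0.262
grip_force: 29.8
```

Seated: the two tool positions are 86.0 mm apart, as expected. Releasing, then going to the flask.

{"api": "send_rows", "payload": {"plan": [{"delta_pos": [0,0,-0.0015],"delta_rot": [0,0,0]},{"delta_pos": [0,0,-0.0015],"delta_rot": [0,0,0]},{"delta_pos": [0,0,-0.0015],"delta_rot": [0,0,0]},{"delta_pos": [0,0,-0.0015],"delta_rot": [0,0,0]},{"delta_pos": [0,0,-0.02],"delta_rot": [0,0,0]},{"delta_pos": [0,0,-0.06],"delta_rot": [0,0,0]},{"delta_pos": [0,0,-0.1],"delta_rot": [0,0,0]},{"delta_pos": [0.02,0.002,-0.115],"delta_rot": [0,0,0]}], "hand": -0.2}}

```text
clock: 13.45
eef_pos: [0.5619, -0.0489, 0.1643]
eef_rot: [0.003, 0.608, 0.794, 0.001]
force: [1.0, 0.2, 0.8]
opening: 0.597
grip_force: 0.0
```

{"api": "send_rows", "payload": {"plan": [{"delta_pos": [0.04,0.003,0],"delta_rot": [0,0,0]},{"delta_pos": [0.085,0.008,0],"delta_rot": [0,0,0]},{"delta_pos": [0.13,0.012,0],"delta_rot": [0,0,0]},{"delta_pos": [0.175,0.016,0],"delta_rot": [0,0,0]},{"delta_pos": [0.22,0.02,0],"delta_rot": [0,0,0]},{"delta_pos": [0.26,0.024,0],"delta_rot": [0,0,0]},{"delta_pos": [0.285,0.026,0],"delta_rot": [0,0,0]},{"delta_pos": [0.289,0.0265,0],"delta_rot": [0,0,0]},{"delta_pos": [0.289,0.0265,0],"delta_rot": [0,0,0]},{"delta_pos": [0.289,0.0265,0],"delta_rot": [0,0,0]}]}}

```text
clock: 14.45
eef_pos: [0.5083, 0.2373, 0.1604]
eef_rot: [0.0, 0.606, 0.795, -0.001]
force: [-0.6, -0.4, -1.2]
opening: 0.597
grip_force: 0.0
```

Run:
```python
from h import *
im=camera('wrist');m=camera_model('wrist');s=get_state();print(s['clock'],s['eef_pos'],s['eef_rot'],s['opening'])
for b in blobs(im,*BLU,amin=200): print(b,ray(m,b[0],.105).round(4))
mt=camera_model('top');t=camera('top')
for n,c in(('r',RED),('y',YEL)):
  for b in blobs(t,*c,box=(290,215,380,300)): print(n,b,ray(mt,b[0],.072).round(4))
a=cv2.resize(im[:,:,::-1],(400,300));b=cv2.resize(t[210:290,290:380,::-1],None,fx=3.75,fy=3.75,interpolation=cv2.INTER_CUBIC)
cv2.imwrite('pics/w6.png',np.hstack([a,b]))
```

```text
14.5 [0.50859316 0.23699031 0.1605167 ] [ 2.45993555e-04  6.06681658e-01  7.94944432e-01 -8.10129136e-04] 0.6016466466894269
([602.0, 89.0], [545, 62, 95, 66, 3104]) [0.6369 0.3852 0.105 ]
([166.4, 187.8], [150, 177, 36, 24, 569]) [0.4005 0.2587 0.105 ]
([328.5, 252.8], [311, 226, 36, 53, 1481]) [0.5084 0.2444 0.105 ]
r ([313.9, 253.0], [309, 247, 11, 14, 115]) [0.5372 0.0163 0.072 ]
y ([340.0, 246.3], [321, 231, 36, 36, 355]) [ 0.5528 -0.0414  0.072 ]
```

View pics/w6.png

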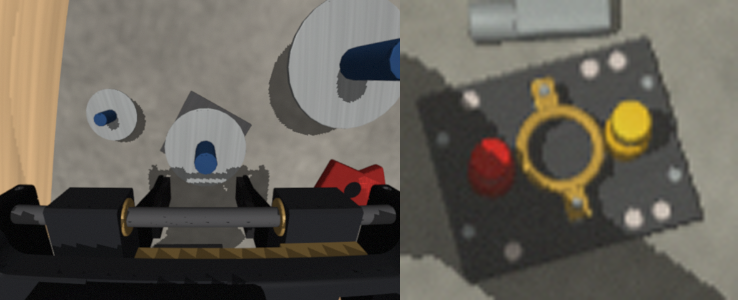

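The view shows the middle flask's neck at wrist (328,253), with its top disc at the lower end. Both pins stand in their sockets. Computing the neck centre.

Run:
```python
from h import *
m=camera_model('wrist');s=get_state();t=np.array(s['eef_pos']);q=s['eef_rot'];X=R.from_quat([q[1],q[2],q[3],q[0]]).as_matrix()
p=ray(m,(328.5,278.5),.111)+.012*X[:,0]
print(t,p,((p-t)@X).round(4))
mt=camera_model('top');print(ray(mt,(210.4,262.3),.111))
go([*p[:2],.068])
```

```text
[0.5087189  0.2370532  0.16069198] [0.50946382 0.24110522 0.11098629] [0.0038 0.0018 0.0497]
[0.50761244 0.23771976 0.111     ]
tool shift [0.0038 0.0018 0.0927] tool y axis [ 0.965  0.264 -0.001]
```

{"api": "send_rows", "payload": {"plan": [{"delta_pos": [0.002,0.001,0.03],"delta_rot": [0,0,0]},{"delta_pos": [0.002,0.001,0.06],"delta_rot": [0,0,0]},{"delta_pos": [0.002,0.001,0.08],"delta_rot": [0,0,0]},{"delta_pos": [0.002,0.001,0.0915],"delta_rot": [0,0,0]},{"delta_pos": [0.002,0.001,0.0915],"delta_rot": [0,0,0]},{"delta_pos": [0.002,0.001,0.0915],"delta_rot": [0,0,0]}]}}

```text
clock: 15.15
eef_pos: [0.5093, 0.2412, 0.0702]
eef_rot: [0.0, 0.606, 0.796, 0.0]
force: [-0.8, 0.2, 0.5]
opening: 0.598
grip_force: 0.0
```

{"api": "send_rows", "payload": {"plan": [{"delta_pos": [0,0,0],"delta_rot": [0,0,0]},{"delta_pos": [0,0,0],"delta_rot": [0,0,0]},{"delta_pos": [0,0,0],"delta_rot": [0,0,0]},{"delta_pos": [0,0,0],"delta_rot": [0,0,0]},{"delta_pos": [0,0,0],"delta_rot": [0,0,0]},{"delta_pos": [0,0,0],"delta_rot": [0,0,0]},{"delta_pos": [0,0,0],"delta_rot": [0,0,0]}], "hand": 1}}

```text
clock: 15.85
eef_pos: [0.5091, 0.2415, 0.0699]
eef_rot: [0.0, 0.606, 0.796, 0.0]
force: [0.3, 0.0, 3.0]
opening: 0.265
grip_force: 30.0
```

Run:
```python
from h import *
im=camera('wrist');m=camera_model('wrist');s=get_state();print(s['clock'],s['eef_pos'],s['opening'],s['grip_force'])
for b in blobs(im,*BLU,amin=200): print(b)
t=np.array(s['eef_pos']);q=s['eef_rot'];X=R.from_quat([q[1],q[2],q[3],q[0]]).as_matrix()
# collar: bright grey blob; its far (image-top) edge at z=.061
g=cv2.inRange(cv2.cvtColor(im,cv2.COLOR_RGB2HSV),np.array([0,0,120]),np.array([180,40,255]))
n,l,st,c=cv2.connectedComponentsWithStats(g)
for i in range(1,n):
    if st[i][4]>1500: print(st[i],c[i].round(1), ((ray(m,(st[i][0]+st[i][2]/2-.5,st[i][1]-.5),.061)-.05*X[:,0]-t)@X).round(4))
```

```text
15.9 [0.50905362 0.24143586 0.06990036] 0.26238150164392354 30.000074403360486
([92.4, 222.9], [62, 203, 64, 42, 1664])
([324.4, 307.5], [299, 278, 52, 54, 2284])
([324.7, 368.3], [302, 364, 47, 12, 393])
[    10      0    630    330 164053] [314.5 145.5] [ 0.0872 -0.0007  0.0089]
[  74  360   69   51 2758] [108.1 384.5] [-0.0921 -0.1258  0.0088]
[ 512  361   60   49 2190] [539.8 385.9] [-0.0928  0.1249  0.009 ]
```

{"api": "send_rows", "payload": {"plan": [{"delta_pos": [0,0,-0.02],"delta_rot": [0,0,0]},{"delta_pos": [0,0,-0.05],"delta_rot": [0,0,0]},{"delta_pos": [0,0,-0.08],"delta_rot": [0,0,0]},{"delta_pos": [0,0,-0.095],"delta_rot": [0,0,0]},{"delta_pos": [0,0,-0.095],"delta_rot": [0,0,0]},{"delta_pos": [0,0,-0.095],"delta_rot": [0,0,0]}]}}

```text
clock: 16.5
eef_pos: [0.5079, 0.2405, 0.1632]
eef_rot: [-0.0, 0.606, 0.796, -0.001]
force: [-0.6, 0.3, -2.9]
opening: 0.267
grip_force: 30.0
```

Run:
```python
from h import *
im=camera('wrist');m=camera_model('wrist');s=get_state();print(s['clock'],s['eef_pos'],s['opening'],s['grip_force'],s['force'],s['ft_torque'])
t=np.array(s['eef_pos']);q=s['eef_rot'];X=R.from_quat([q[1],q[2],q[3],q[0]]).as_matrix()
for b in blobs(im,*BLU,amin=200):
    x,y,w,h,a=b[1];print(b,((ray(m,(x+w/2-.5,y-.5),t[2]-.009)-.012*X[:,0]-t)@X).round(4))
cv2.imwrite('pics/w7.png',im[150:450,120:520,::-1])
go([.5522,-.0253,.165])
```

```text
16.55 [0.50757669 0.24035575 0.16274995] 0.2671663290318633 29.99980818014592 [-0.3607867  -0.62764061 -2.8033555 ] [-0.0414483  -0.04366174  0.00841232]
([599.6, 98.9], [541, 69, 99, 67, 3766]) [0.1002 0.1204 0.0085]
([168.5, 191.4], [153, 180, 34, 25, 565]) [ 0.0486 -0.0756  0.0092]
([324.5, 307.5], [298, 278, 53, 54, 2282]) [-0.0022 -0.0009  0.009 ]
([324.5, 368.2], [302, 364, 47, 12, 388]) [-0.055  -0.0004  0.009 ]
tool shift [-0.2679 -0.0278 -0.0019] tool y axis [ 0.964  0.266 -0.003]
```

View pics/w7.png

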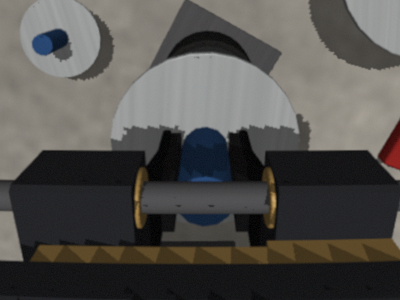

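The flask hangs upright, collar centred near column 325, with its neck about 3.5 mm toward tool −x. I'll carry it over the ring and allow for that offset.

{"api": "send_rows", "payload": {"plan": [{"delta_pos": [-0.025,-0.003,0],"delta_rot": [0,0,0]},{"delta_pos": [-0.06,-0.006,0],"delta_rot": [0,0,0]},{"delta_pos": [-0.1,-0.011,0],"delta_rot": [0,0,0]},{"delta_pos": [-0.14,-0.015,0],"delta_rot": [0,0,0]},{"delta_pos": [-0.18,-0.019,0],"delta_rot": [0,0,0]},{"delta_pos": [-0.22,-0.024,0],"delta_rot": [0,0,0]},{"delta_pos": [-0.25,-0.027,0],"delta_rot": [0,0,0]},{"delta_pos": [-0.265,-0.0283,0],"delta_rot": [0,0,0]},{"delta_pos": [-0.265,-0.0283,0],"delta_rot": [0,0,0]},{"delta_pos": [-0.265,-0.0283,0],"delta_rot": [0,0,0]}]}}

```text
clock: 17.55
eef_pos: [0.5514, -0.0197, 0.1639]
eef_rot: [-0.001, 0.605, 0.796, 0.0]
force: [-0.6, 0.9, -2.4]
opening: 0.266
grip_force: 30.0
```

{"api": "send_rows", "payload": {"plan": [{"delta_pos": [0,0,0.01],"delta_rot": [0,0,0]},{"delta_pos": [0,0,0.02],"delta_rot": [0,0,0]},{"delta_pos": [0,0,0.02],"delta_rot": [0,0,0]},{"delta_pos": [0,0,0.02],"delta_rot": [0,0,0]},{"delta_pos": [0,0,0.02],"delta_rot": [0,0,0]},{"delta_pos": [0,0,0.02],"delta_rot": [0,0,0]}]}}

```text
clock: 18.15
eef_pos: [0.5523, -0.0215, 0.1449]
eef_rot: [0.0, 0.606, 0.796, 0.0]
force: [0.5, -0.5, -2.4]
opening: 0.264
grip_force: 30.0
```

Run:
```python
from h import *
s=get_state();print(s['clock'],s['eef_pos'],s['eef_rot'],s['opening'],s['force'],s['ft_torque'])
go([.5513,-.0219,.112])
```

```text
18.15 [ 0.55230294 -0.02152632  0.14490859] [3.46471343e-04 6.05534580e-01 7.95818887e-01 2.27726162e-04] 0.2639459193667991 [ 0.47216585 -0.45185457 -2.36987587] [ 0.00663876 -0.11550157  0.00310268]
tool shift [-0.0001 -0.0011  0.0329] tool y axis [0.964 0.267 0.001]
```

{"api": "send_rows", "payload": {"plan": [{"delta_pos": [0,-0.0008,0.01],"delta_rot": [0,0,0]},{"delta_pos": [0,-0.0008,0.02],"delta_rot": [0,0,0]},{"delta_pos": [0,-0.0008,0.03],"delta_rot": [0,0,0]},{"delta_pos": [0,-0.0008,0.038],"delta_rot": [0,0,0]},{"delta_pos": [0,-0.0008,0.043],"delta_rot": [0,0,0]},{"delta_pos": [0,-0.0008,0.046],"delta_rot": [0,0,0]},{"delta_pos": [0,-0.0008,0.046],"delta_rot": [0,0,0]}]}}

```text
clock: 18.85
eef_pos: [0.5522, -0.022, 0.099]
eef_rot: [0.001, 0.606, 0.796, 0.0]
force: [1.0, -0.3, 2.4]
opening: 0.266
grip_force: 30.0
```

Run:
```python
from h import *
s=get_state();print(s['clock'],s['eef_pos'],s['opening'],s['force'],s['ft_torque'])
im=camera('scene');cv2.imwrite('pics/s8.png',cv2.resize(im[210:340,220:360,::-1],None,fx=4,fy=4,interpolation=cv2.INTER_CUBIC))
```

```text
18.85 [ 0.55219363 -0.02200791  0.09899649] 0.26614575960571685 [ 0.95395733 -0.29777064  2.38626266] [-0.15956452 -0.1876483   0.03912103]
```

View pics/s8.png

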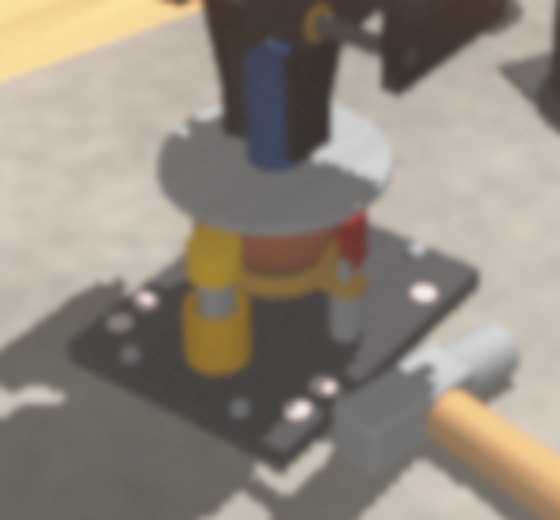

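The scene crop shows the ball seated in the brass ring, the collar level, and both pins under it. Pressing down.

{"api": "send_rows", "payload": {"plan": [{"delta_pos": [0,0,0.003],"delta_rot": [0,0,0]},{"delta_pos": [0,0,0.006],"delta_rot": [0,0,0]},{"delta_pos": [0,0,0.009],"delta_rot": [0,0,0]},{"delta_pos": [0,0,0.011],"delta_rot": [0,0,0]},{"delta_pos": [0,0,0.012],"delta_rot": [0,0,0]},{"delta_pos": [0,0,0.012],"delta_rot": [0,0,0]},{"delta_pos": [0,0,0.012],"delta_rot": [0,0,0]}]}}

```text
clock: 19.6
eef_pos: [0.5524, -0.022, 0.0873]
eef_rot: [0.001, 0.606, 0.796, 0.001]
force: [0.7, -1.0, 7.0]
opening: 0.265
grip_force: 30.0
```

{"api": "send_rows", "payload": {"plan": [{"delta_pos": [0,0,0.0005],"delta_rot": [0,0,0]},{"delta_pos": [0,0,0.001],"delta_rot": [0,0,0]},{"delta_pos": [0,0,0.0015],"delta_rot": [0,0,0]},{"delta_pos": [0,0,0.002],"delta_rot": [0,0,0]},{"delta_pos": [0,0,0.002],"delta_rot": [0,0,0]},{"delta_pos": [0,0,0.002],"delta_rot": [0,0,0]}]}}

```text
clock: 20.2
eef_pos: [0.5525, -0.022, 0.0859]
eef_rot: [0.001, 0.606, 0.796, 0.001]
force: [0.1, -2.7, 10.0]
opening: 0.267
grip_force: 30.0
```

{"api": "send_rows", "payload": {"plan": [{"delta_pos": [0,0,0.0005],"delta_rot": [0,0,0]},{"delta_pos": [0,0,0.001],"delta_rot": [0,0,0]},{"delta_pos": [0,0,0.001],"delta_rot": [0,0,0]},{"delta_pos": [0,0,0.001],"delta_rot": [0,0,0]},{"delta_pos": [0,0,0.001],"delta_rot": [0,0,0]}]}}

```text
clock: 20.7
eef_pos: [0.5527, -0.022, 0.0858]
eef_rot: [0.002, 0.606, 0.796, 0.0]
force: [-1.2, -1.6, 15.9]
opening: 0.268
grip_force: 30.0
```

Run:
```python
from h import *
s=get_state();print(s['eef_pos'],s['eef_rot'],s['opening'],s['force'],s['ft_torque'])
```

```text
[ 0.55268758 -0.02203936  0.08577256] [1.58321047e-03 6.05681601e-01 7.95705388e-01 4.77924952e-04] 0.26840557932544407 [-1.16555731 -1.60330609 15.89475725] [-0.40570899  0.33951235  0.00257607]
```

The tool stops at z 0.0858, which is the expected collar-on-pins height, and the force rises to 16 N. So the collar rests on the pins. Handing in.

```bash
python3 -c "
from rig import *
print(finish_job())"
```

```text
the job is handed in; nothing more can be done
None
```

Job handed in at about 21 s: both stop pins are home and released in their sockets, red first, and the flask is held pressed in the ring with its collar on the pins at about 16 N. I viewed 11 pictures, one over the limit of 10.

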